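# Inspect a stir bar under a hand loupe

## Robot

A 6-joint arm with a two-finger parallel gripper is mounted at the origin on a cart in front of the work surface, level with it; the furniture and walls round the work are solid. World frame = base frame: x ahead of the robot, y to its left, z up, the work surface at z = 0. Lengths are in m, angles in rad, forces in N, time in s.
With the tool pointing down it reaches from about 0.35 to 0.775 m from the base axis. Payload 5.5 kg.
Tool frame: the origin (TCP) lies at the very end of the fingers, on their centre line; the grasp point (between the pads) lies 19 mm behind it; z points along the fingers, y is the direction in which the jaws open and shut (so a half turn about z gives the same grasp; the last joint's range is limited). The gripper opens to 85 mm and grips with 20 to 120 N. Pads are 22 mm wide; open, the fingers measure 114 mm over their backs; the gripper's body (76 mm by 85 mm) begins 54 mm behind the grasp point. The pads swing forward as they close: fully open they stand 13 mm farther back than shut.
Start: joints at [1.148, 0.313, 0.046, 1.304, 0, 1.431], TCP at [0.16, 0.552, 0.231] pointing down, gripper open.
Joint ranges: [-2.76, 2.76], [-0.86, 1.69], [-1.03, 1.26], [-2.2, 2.34], [-1.47, 1.5], [-3.14, 3.14]. Speed limits (rad/s): [2.57, 2.57, 3.14, 3.14, 3.14, 3.14].

## Interface

Orientations are given as a unit quaternion [w, x, y, z].
In Python, from workcell import get_state, imaging, env, spotter gives the robot as it stands.
- The arm moves only by the tool play_rows, never from a script. Its argument "moves" is a list of rows, each an object with "claw": the finger opening in cm, from 0 to 8.54; "delta_pos": the shift along the tool's x, y, z in cm, a list of three; "twist": the turn about the tool's z in degrees. A call has 1 to 12 rows; each row is the pose to reach, as a shift and turn from the pose commanded when the call began, along the tool's axes at that moment; what a row does not reach only later rows make up. A row lasts 1/8 s, in which the tool goes at most 62.5 mm and 10.7 degrees, less where a joint would pass 70% of its speed; a pose out of reach is approached as far as the arm can. A call with a gripper value outside its range is refused whole. The fingers move at their own pace and stop on an object; "force" is the grip in N (left out, the last holds). Time passes only in rows, so rows that repeat a pose let the fingers close. It gives the time, the measured TCP pose, the force and the opening at its end, in the units of the state.
- get_state(): the state, without advancing time (a new reading comes with each control period).
- imaging.read_camera(name): name is "scene" or "top" or "wrist"; returns the picture (480x640x3 uint8, red, green, blue); there is no depth.
- imaging.camera_info(name): a dict with "fx", "fy", "cx", "cy" (pixels), "world_to_cam" (4x4, takes a point from world to camera coordinates). Camera axes: x right, y down, z forward; pixel columns grow to the right and rows downward; lengths in m; the calibration is good to about 2 mm. A picture is of the moment at which its call begins: read the wrist's pose just before it. camera_info takes no time and is no camera call; for the wrist camera it gives the pose at the moment of the call.
- env.hand_in(): hands the job in, once; it reports no verdict.
Trained networks look in the newest picture that a camera, given by its name, has taken for a name from the list of things; names that differ only in an ending like _2 or _b are one class to them, and where a whole thing is asked for, a point or a joint stands for the part that bears it (a point fixed in the world has none). Each returns a list of dicts, best first, with "conf" (0 to 1); they miss things now and then, are a little off and sometimes report something else, mostly with a low value. They report only what shows in the picture. A call takes as long as a camera call.
- spotter.spot_in(camera, query): "extent" ([left, top, right, bottom] in pixels, round what is visible of it).
The state is a dict: "clock": time; "joint_pos": joint angles; "qvel": joint speeds; "tau": joint torques, N m; "tcp_pos": TCP position; "orientation": TCP orientation; "wrist_force": force on the tool from outside, world axes, zero at the start; "ft_torque": the same for the moment, N m; "finger_gap": finger opening in m.
Only numpy, scipy, OpenCV 4.12 (cv2) and the standard library are available. Lean on these libraries where they do the work, as an engineer would, in place of code of your own. Each camera call takes 0.05 s, during which the arm holds its last target. There are 200 camera calls.

## Task

The 60 mm stir bar is due for a coating check: of the three white stir bars on the blue mat pick the 60 mm one, the one that fills the cradle of the inspection stage between its end stops, and lay it (no dropping) in the V grooves. Then take the hand loupe by its handle and hold it level over the bar, lens centred on the bar's middle and at the focal height that the red pointer on the upright rule marks, without the loupe touching the bar or the stage and without shifting the pointer; leave the other bars and everything else where they are. Finish while still holding the loupe there, steady: do not put it down or let go.

Things in the scene. Friction and masses are not known exactly. Their poses are not given: they have to be found in the camera images.
- stage: Inspection stage, fixed. Origin on the worktop below the cradle's middle; x along the cradle to the upright rule, away from the robot (turned up to 15 degrees). Grey metal base 70 mm wide, 10 mm thick, x -47 to +105 mm. Two black V rests at x 18 to 32 mm either way, 35 mm wide, tops 33 mm above the worktop, the gap between them open down to the base. Steel rule, 16 x 4 mm, at x = 88, 158 mm high.
- nest (a point): Where the middle of the seated 60 mm bar's axis comes: on the stage's z axis, 30 mm above the worktop. x along the groove, z up. The 90-degree V grooves are open 23 mm wide at the top; aluminium end stops beyond the rests, 64 mm apart, 26 mm wide, tops 36.5 mm above the worktop, sloped at the inner upper edge.
- pointer_tip (a point): Tip of the red focus pointer, a wedge on a black clamp (16 x 26 x 14 mm) on the upright rule, 64 mm from the cradle's middle along the stage's +x and pointing back at it. Its height, 85 to 125 mm above the worktop, is the focal height for the lens. The clamp is tight (slides only at about 12 N); leave it as set.
- mat: Blue silicone drying mat, 110 x 190 mm, 2 mm thick, fixed on the worktop. Origin at the centre of its underside. The three bars lie on it side by side, about 60 mm apart in its y, roughly along its x.
- bar_60: The right part: white octagonal stir bar, 60 mm long (x axis), 12 mm across flats, ends chamfered by 2 mm, about 30 g. Origin at the middle of its axis (6 mm above what it lies on). A thin ring around its middle stands out 0.7 mm and is only for looks.
- bar_45: Look-alike, 45 mm long, else the same; leave it. Origin at the middle of its axis.
- bar_75: Look-alike, 75 mm long, else the same; leave it. Origin at the middle of its axis.
- loupe: Hand loupe, flat on the worktop, 188 mm long, 14 mm thick, about 100 g, balances some 20 mm ahead of its origin. Origin: underside of the handle where to grip; x along the handle to the lens, z up (normal to the lens). Light grey handle, black inlay, 16 mm wide, x -58 to +50 mm; round steel frame of 68 mm outer diameter centred at x = 92 mm. The lens end starts away from the robot.
- lens (a point): Centre of the loupe's lens at mid-thickness: 92 mm ahead of the loupe's origin along x and 7 mm above its underside. z is the lens's optical axis.
- tweezers: Bystander: steel tweezers, 122 mm, on the front of the worktop. Origin at the centre of the underside.
- timer: Bystander: laboratory timer, 70 x 78 x 34 mm, behind and left of the stage. Origin at the centre of the underside.
- wash_bottle: Bystander: wash bottle, 200 mm tall, at the back. Origin at the centre of the underside.
- weigh_boats: Bystander: stack of white weigh boats, 80 x 80 x 35 mm, at the back left. Origin at the centre of the underside.
- vial: Bystander: small brown vial with white cap, diameter 22 mm, 52 mm tall, right of the stage, by the wooden glassware rack (fixed, up to about 0.25 m high: go round or over it) that stands behind the stage. Origin at the centre of the underside.
- petri: Bystander: petri dish, diameter 91 mm, 16 mm tall, at the back right. Origin at the centre of the underside.

How it is judged:
By the outcome, as a careful person would: the job done as asked, in the order asked, and still so for the second after the job is handed in, while the arm keeps its last pose, push and grip.
It also fails if it takes over 62 s, if anything falls off the work surface, if the arm or the gripper's body presses on something with over 40 N, if the wrist force passes 120 N, or if a joint passes its speed limit or range.

## Working session

There is one attempt and no reset: what is moved stays moved. The work goes in short steps, Python scripts to look and compute and a tool call to move; the robot and the scene stay as the last step left them, time stands still between calls to the robot, and variables do not carry over. Pictures are saved under pics/ and viewed, about 8 in all and at most 12, crops included, and the job is handed in when it is done.

Besides the shell and the picture viewer there is one more tool, called as a command line: name --argument value ..., lists and objects as JSON in quotes. play_rows: Moves the arm, as the interface text tells. Its arguments: {"type":"object","properties":{"moves":{"type":"array"},"force":{"type":"number"}},"required":["moves"]}

```bash
mkdir -p pics; ls; cat > h.py <<'E'
import numpy as np, cv2, json
from workcell import get_state, imaging, env, spotter
def info(n):
    i=imaging.camera_info(n); K=np.array([[i['fx'],0,i['cx']],[0,i['fy'],i['cy']],[0,0,1.]]); return K,np.array(i['world_to_cam'])
def ray(n,uv,z,KT=None):
    K,T=KT or info(n); R=T[:3,:3]; c=-R.T@T[:3,3]
    d=R.T@np.linalg.solve(K,np.array([uv[0],uv[1],1.])); return c+d*(z-c[2])/d[2]
def proj(n,p,KT=None):
    K,T=KT or info(n); q=K@(T[:3,:3]@np.asarray(p,float)+T[:3,3]); return q[:2]/q[2]
def snap(n,f):
    im=imaging.read_camera(n); cv2.imwrite('pics/'+f,cv2.cvtColor(im,cv2.COLOR_RGB2BGR)); return im
E
python3 - <<'E'
from h import *
np.set_printoptions(precision=4,suppress=True)
print(get_state())
for n in('top','scene'):
    snap(n,n+'0.png'); print(n,info(n))
    for q in('stage','mat','bar_60','bar_45','bar_75','loupe','pointer_tip','lens','tweezers','vial'):
        print(n,q,[(np.round(r['extent']),round(r['conf'],2)) for r in spotter.spot_in(n,q)[:3]])
E
```

```text
pics
{'clock': 0.0, 'joint_pos': array([ 1.1484,  0.314 ,  0.0449,  1.3036, -0.    ,  1.4312]), 'qvel': array([-0.0015, -0.0002, -0.0006,  0.0021, -0.0002,  0.0017]), 'tau': array([  0.0007, -48.0628,  29.8531,   0.0192,   0.0001,  -0.    ]), 'tcp_pos': array([0.1602, 0.5517, 0.2304]), 'orientation': array([-0.0003,  0.1409,  0.99  , -0.0009]), 'wrist_force': array([-0.0371, -0.9612, -0.7682]), 'ft_torque': array([ 0.0355, -0.0069, -0.0037]), 'finger_gap': 0.0848798006341146}
top (array([[476.3962,   0.    , 316.2057],
       [  0.    , 476.3962, 233.8444],
       [  0.    ,   0.    ,   1.    ]]), array([[-0.0061, -1.    , -0.0021,  0.0597],
       [-0.9939,  0.0063, -0.1104,  0.5602],
       [ 0.1104,  0.0014, -0.9939,  1.2635],
       [ 0.    ,  0.    ,  0.    ,  1.    ]]))
top stage [(array([293., 207., 328., 269.]), 0.6)]
top mat [(array([198., 241., 269., 284.]), 0.69)]
top bar_60 [(array([255., 245., 259., 272.]), 0.66)]
top bar_45 [(array([255., 245., 259., 272.]), 0.66)]
top bar_75 [(array([255., 245., 259., 272.]), 0.66)]
top loupe [(array([390., 224., 419., 287.]), 0.62)]
t
[... 698 characters left out ...]
 327., 294., 336.]), 0.72), (array([282., 307., 307., 324.]), 0.57)]
scene bar_45 [(array([250., 342., 281., 363.]), 0.83), (array([265., 327., 294., 336.]), 0.72), (array([282., 307., 307., 324.]), 0.57)]
scene bar_75 [(array([250., 342., 281., 363.]), 0.83), (array([265., 327., 294., 336.]), 0.72), (array([282., 307., 307., 324.]), 0.57)]
scene loupe [(array([343., 220., 370., 232.]), 0.58)]
scene pointer_tip [(array([281., 228., 297., 237.]), 0.49)]
scene lens [(array([347., 216., 370., 232.]), 0.6), (array([137., 212., 183., 315.]), 0.46), (array([226., 302., 330., 377.]), 0.43)]
scene tweezers [(array([359., 299., 375., 306.]), 0.51)]
scene vial [(array([318., 205., 330., 227.]), 0.64)]
```

```bash
python3 - <<'E'
import cv2
a=cv2.imread('pics/top0.png')[150:330,170:470]; b=cv2.imread('pics/scene0.png')[180:400,200:480]
a=cv2.resize(a,None,fx=2.6,fy=2.6,interpolation=cv2.INTER_CUBIC);cv2.imwrite('pics/topc.png',a)
b=cv2.resize(b,None,fx=2.7,fy=2.7,interpolation=cv2.INTER_CUBIC);cv2.imwrite('pics/scenec.png',b)
E
```

```text
(no output)
```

View pics/topc.png

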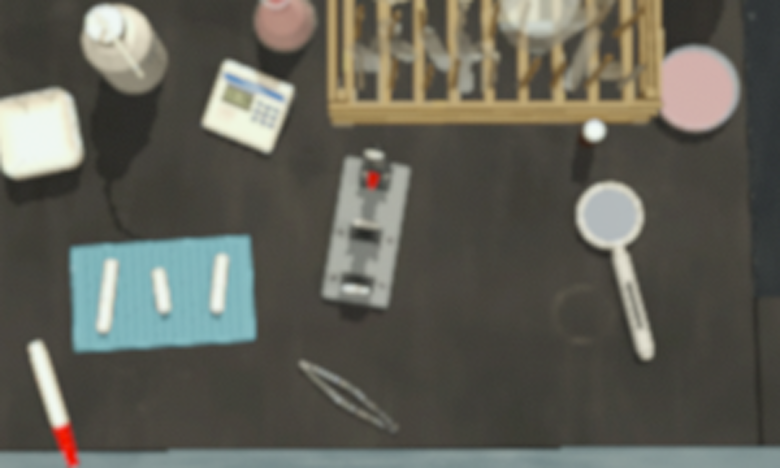

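View pics/scenec.png

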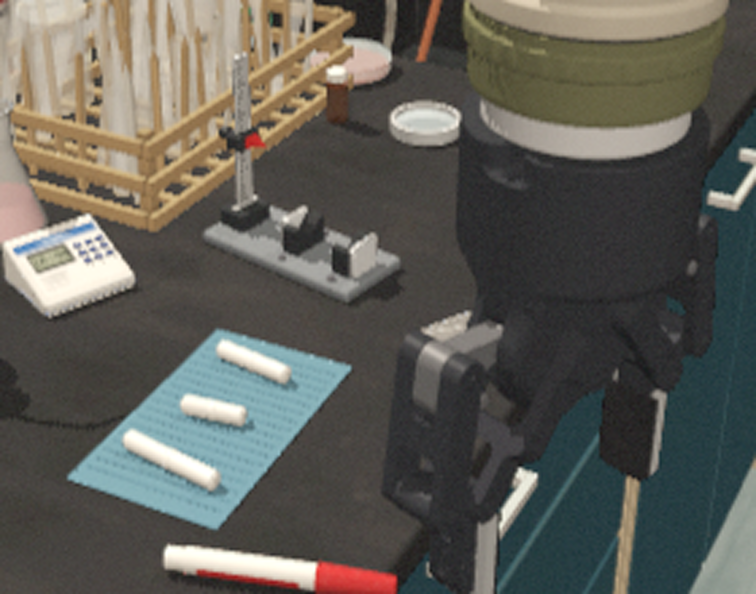

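Top crop: bars on the mat at crop (107,296), (161,291) and (219,284). Their lengths make the right-most (219,284) the 60 mm one. The stage is around (366,230) with the rule at the far end. The loupe lens is at (610,215) and its handle end at (647,355). The scene crop agrees and shows the red pointer at (255,140).

```bash
python3 - <<'E'
from h import *
np.set_printoptions(precision=4,suppress=True)
im=cv2.imread('pics/top0.png'); KT=info('top')
w=lambda p,z: ray('top',p,z,KT)
c=lambda x,y:((x+.5)/2.6-.5+170,(y+.5)/2.6-.5+150)
s=im.astype(int); m=((s.min(2)>135)).astype(np.uint8)
n,l,st,ce=cv2.connectedComponentsWithStats(m)
for i in range(1,n):
    x,y,W,H,a=st[i]
    if 195<x<270 and 235<y<290 and a>15:
        up=cv2.resize(im[y-6:y+H+6,x-6:x+W+6].min(2),None,fx=8,fy=8,interpolation=cv2.INTER_CUBIC)
        cs,_=cv2.findContours((up>150).astype(np.uint8),0,2); k=max(cs,key=cv2.contourArea)
        r=cv2.minAreaRect(k); b=cv2.boxPoints(r); b=(b+.5)/8-.5+[x-6,y-6]
        P=np.array([w(q,.008) for q in b]); e=[P[1]-P[0],P[2]-P[1]]; L=max(e,key=np.linalg.norm)
        print('bar',P.mean(0),[np.linalg.norm(v) for v in e],np.degrees(np.arctan2(L[1],L[0])))
for nm,z,pts in(('base',.010,[(345,157),(410,165),(388,308),(322,298)]),('loupe',.012,[(610,215),(647,357)]),('tweez',.003,[(300,362),(397,430)]),('rulefoot',.15,[(374,155)]),('vial',.05,[(594,130)])):
    print(nm,[w(c(*p),z)[:2] for p in pts])
# red pointer in both
for n in('top','scene'):
    I=cv2.imread(f'pics/{n}0.png').astype(int); r=(I[...,2]>140)&(I[...,1]<70)&(I[...,0]<70); ys,xs=np.nonzero(r); 
    sel=(xs>280)&(xs<330)&(ys<240)
    print(n,sorted(zip(xs[sel],ys[sel])))
E
```

```text
bar [0.4969 0.2281 0.008 ] [np.float64(0.06562393209299866), np.float64(0.018753611587792842)] -4.940678368176525
bar [0.4841 0.3461 0.008 ] [np.float64(0.08055385308067534), np.float64(0.019134199019248843)] -6.56876548467021
bar [0.4896 0.2895 0.008 ] [np.float64(0.019091480958029976), np.float64(0.05048297086249093)] -168.7654199523216
base [array([0.6295, 0.0942]), array([0.6204, 0.0249]), array([0.4682, 0.0494]), array([0.4792, 0.1189])]
loupe [array([ 0.5652, -0.1867]), array([ 0.4153, -0.2215])]
tweez [array([0.4122, 0.1425]), array([0.3408, 0.0408])]
rulefoot [array([0.6086, 0.0623])]
vial [array([ 0.6497, -0.1655])]
top [(np.int64(311), np.int64(219)), (np.int64(311), np.int64(220)), (np.int64(312), np.int64(216)), (np.int64(312), np.int64(217)), (np.int64(312), np.int64(218)), (np.int64(312), np.int64(219)), (np.int64(312), np.int64(220)), (np.int64(312), np.int64(221)), (np.int64(313), np.int64(216)), (np.int64(313), np.int64(217)), (np.int64(313), np.int64(218)), (np.int64(313), np.int64(219)), (np.int64(313), np.int64(220)), (np.int64(313), np.int64(221)), (np.int64(314)
[... 347 characters left out ...]
p.int64(291), np.int64(234)), (np.int64(292), np.int64(230)), (np.int64(292), np.int64(231)), (np.int64(292), np.int64(232)), (np.int64(292), np.int64(233)), (np.int64(293), np.int64(230)), (np.int64(293), np.int64(231)), (np.int64(293), np.int64(232)), (np.int64(293), np.int64(233)), (np.int64(294), np.int64(229)), (np.int64(294), np.int64(230)), (np.int64(294), np.int64(231)), (np.int64(294), np.int64(232)), (np.int64(294), np.int64(233)), (np.int64(295), np.int64(230)), (np.int64(295), np.int64(231)), (np.int64(295), np.int64(232)), (np.int64(295), np.int64(233)), (np.int64(296), np.int64(232)), (np.int64(296), np.int64(233)), (np.int64(297), np.int64(233)), (np.int64(317), np.int64(88))]
```

```bash
cat >> h.py <<'E'
from scipy.spatial.transform import Rotation as Ro
def mv(x,y,z,jaw):
    "print delta cm/twist deg to bring TCP to x,y,z with jaw axis at world angle jaw (deg)"
    s=get_state(); q=s['orientation']; R=Ro.from_quat([q[1],q[2],q[3],q[0]]).as_matrix()
    d=R.T@(np.array([x,y,z])-s['tcp_pos'])*100
    a=np.degrees(np.arctan2(R[1,1],R[0,1])); t=-((jaw-a+90)%180-90)
    print('t',round(s['clock'],2),'tcp',np.round(s['tcp_pos'],4),'jaw',round(a,2),'tilt z',np.round(R[:,2],4),'j6',round(s['joint_pos'][5],2),'F',np.round(s['wrist_force'],1),'gap',round(s['finger_gap'],4)); print('delta',np.round(d,2),'twist',round(t,2))
E
python3 -c "
from h import *
mv(.497,.228,.15,85)"
```

```text
t 1.1 tcp [0.1605 0.5522 0.2314] jaw 73.79 tilt z [ 1.e-04  2.e-04 -1.e+00] j6 1.43 F [-0.5  0.3  1. ] gap 0.0854
delta [-41.36 -21.74   8.13] twist -11.21
```

play_rows --moves '[{"claw":8,"delta_pos":[-41.4,-21.7,0],"twist":-11.2},{"claw":4,"delta_pos":[-41.4,-21.7,0],"twist":-11.2},{"claw":4,"delta_pos":[-41.4,-21.7,0],"twist":-11.2},{"claw":4,"delta_pos":[-41.4,-21.7,0],"twist":-11.2},{"claw":4,"delta_pos":[-41.4,-21.7,4],"twist":-11.2},{"claw":4,"delta_pos":[-41.4,-21.7,8],"twist":-11.2},{"claw":4,"delta_pos":[-41.4,-21.7,8],"twist":-11.2},{"claw":4,"delta_pos":[-41.4,-21.7,8],"twist":-11.2},{"claw":4,"delta_pos":[-41.4,-21.7,8],"twist":-11.2},{"claw":4,"delta_pos":[-41.4,-21.7,8],"twist":-11.2}]'

```text
clock: 2.35
tcp_pos: [0.4972, 0.2284, 0.1514]
orientation: [-0.0, 0.044, 0.999, 0.0]
wrist_force: [0.3, 0.3, 0.2]
finger_gap: 0.0396
```

```bash
python3 - <<'E'
from h import *
KT=info('wrist'); snap('wrist','w1.png'); 
print([(np.round(r['extent']),round(r['conf'],2)) for r in spotter.spot_in('wrist','bar_60')[:4]])
mv(.497,.228,.15,85)
K,T=KT; print(K[0,0],'campos',-T[:3,:3].T@T[:3,3],'fwd',T[2,:3]); print('bar proj',proj('wrist',[.497,.228,.008],KT))
np.savez('w1.npz',K=K,T=T)
E
```

```text
[(array([315., 187., 329., 250.]), 0.87), (array([445., 147., 472., 236.]), 0.85), (array([381., 178., 402., 235.]), 0.65)]
t 2.45 tcp [0.497  0.2292 0.152 ] jaw 85.08 tilt z [ 7.e-04  5.e-04 -1.e+00] j6 0.37 F [ 0.8 -0.2  0.6] gap 0.04
delta [-0.01 -0.12  0.2 ] twist 0.08
337.97358818075816 campos [0.42267989 0.23576812 0.29415352] fwd [ 0.29132662 -0.02506203 -0.9562953 ]
bar proj [319.45683477 220.59261115]
```

View pics/w1.png

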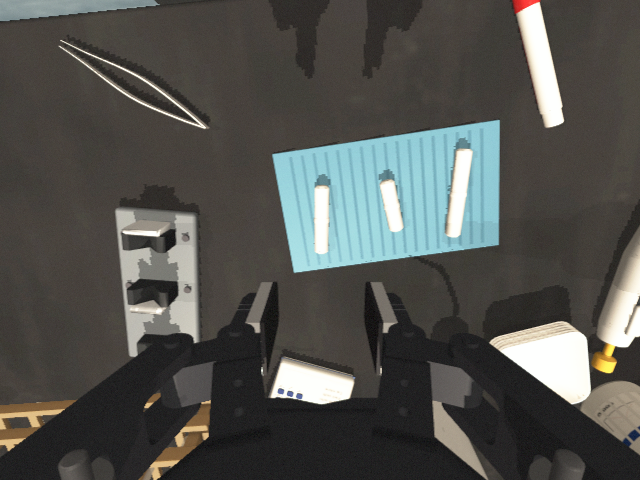

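The wrist view shows the 60 mm bar at (322,218), almost exactly where I predicted it (319,221). The 45 mm bar is at (391,205) and the 75 mm bar at (459,193). The stage is at about (155,280). I'll now fit the bar precisely.

```bash
python3 - <<'E'
from h import *
np.set_printoptions(precision=4,suppress=True)
f=np.load('w1.npz'); KT=(f['K'],f['T']); im=cv2.imread('pics/w1.png')
for x0,x1,y0,y1 in((305,340,170,262),(372,410,165,240),(437,480,140,245)):
    up=cv2.resize(im[y0:y1,x0:x1,2],None,fx=6,fy=6,interpolation=cv2.INTER_CUBIC)
    cs,_=cv2.findContours((up>150).astype(np.uint8),0,2); k=max(cs,key=cv2.contourArea)[:,0]
    P=np.array([ray('wrist',(q+.5)/6-.5+[x0,y0],.010,KT)[:2] for q in k]).astype(np.float32)
    r=cv2.minAreaRect(P*1000); b=cv2.boxPoints(r)/1000; e=[b[1]-b[0],b[2]-b[1]];L=max(e,key=np.linalg.norm)
    print(b.mean(0),[float(np.linalg.norm(v)) for v in e],np.degrees(np.arctan2(L[1],L[0])))
E
```

```text
[0.4941 0.2271] [0.028354289010167122, 0.08465298265218735] 2.1926138
[0.4929 0.2906] [0.018323441967368126, 0.05512290820479393] 3.3342106
[0.4842 0.3474] [0.07669565826654434, 0.014903662726283073] -6.314179
```

```bash
python3 - <<'E'
from h import *
np.set_printoptions(precision=4,suppress=True)
f=np.load('w1.npz'); KT=(f['K'],f['T']); im=cv2.imread('pics/w1.png')
print(im[185:255:6,321,2], im[215,308:336,2])
for x0,x1,y0,y1 in((305,340,170,262),(372,410,165,240),(437,480,140,245)):
    up=cv2.resize(im[y0:y1,x0:x1,2],None,fx=6,fy=6,interpolation=cv2.INTER_CUBIC)
    cs,_=cv2.findContours((up>185).astype(np.uint8),0,2); k=max(cs,key=cv2.contourArea)[:,0]
    P=np.array([ray('wrist',(q+.5)/6-.5+[x0,y0],.010,KT)[:2] for q in k]).astype(np.float32)
    r=cv2.minAreaRect(P*1000); b=cv2.boxPoints(r)/1000; e=[b[1]-b[0],b[2]-b[1]];L=max(e,key=np.linalg.norm)
    print(b.mean(0),[float(np.linalg.norm(v)) for v in e],np.degrees(np.arctan2(L[1],L[0])))
mv(.497,.228,.006,85)
E
```

```text
[163 254 254 254 254 254 254 254 254 254 254 254] [161 156 143 131 138 153 207 249 254 254 254 254 254 254 254 254 254 254
 253 246 219 158 152 154 147 133 125 133]
[0.4966 0.2295] [0.06152617186307907, 0.013175184838473797] -5.396353
[0.4895 0.2906] [0.01369309239089489, 0.046526432037353516] 10.677972
[0.4841 0.3475] [0.07586094737052917, 0.014015896245837212] -5.614668
t 2.45 tcp [0.497  0.2292 0.152 ] jaw 85.08 tilt z [ 0.0007  0.0005 -1.    ] j6 0.37 F [ 0.8 -0.2  0.6] gap 0.04
delta [ 0.   -0.13 14.6 ] twist 0.08
```

play_rows --moves '[{"claw":4,"delta_pos":[0,0,6],"twist":0.4},{"claw":4,"delta_pos":[0,0,11],"twist":0.4},{"claw":4,"delta_pos":[0,0,13.5],"twist":0.4},{"claw":4,"delta_pos":[0,0,14.6],"twist":0.4},{"claw":4,"delta_pos":[0,0,14.6],"twist":0.4}]' --force 35

```text
clock: 3.08
tcp_pos: [0.4973, 0.2291, 0.0057]
orientation: [0.0, 0.046, 0.999, 0.0]
wrist_force: [1.0, -0.3, -0.1]
finger_gap: 0.04
```

play_rows --moves '[{"claw":1,"delta_pos":[0,0,0],"twist":0},{"claw":1,"delta_pos":[0,0,0],"twist":0},{"claw":1,"delta_pos":[0,0,0],"twist":0},{"claw":1,"delta_pos":[0,0,0],"twist":0}]' --force 35

```text
clock: 3.58
tcp_pos: [0.4987, 0.2288, 0.0069]
orientation: [0.001, 0.047, 0.999, 0.001]
wrist_force: [-0.8, 0.9, 6.2]
finger_gap: 0.0107
```

```bash
python3 - <<'E'
from h import *
im=snap('wrist','w2.png'); cv2.imwrite('pics/w2c.png',cv2.resize(cv2.cvtColor(im,4)[180:380,210:430],None,fx=3,fy=3,interpolation=cv2.INTER_CUBIC))
mv(.497,.229,.006,84.6)
E
```

```text
t 3.62 tcp [0.4987 0.2288 0.0069] jaw 84.6 tilt z [ 0.0028  0.0015 -1.    ] j6 0.38 F [-1.5  0.6  7.1] gap 0.0106
delta [ 0.17 -0.    0.09] twist -0.0
```

View pics/w2c.png

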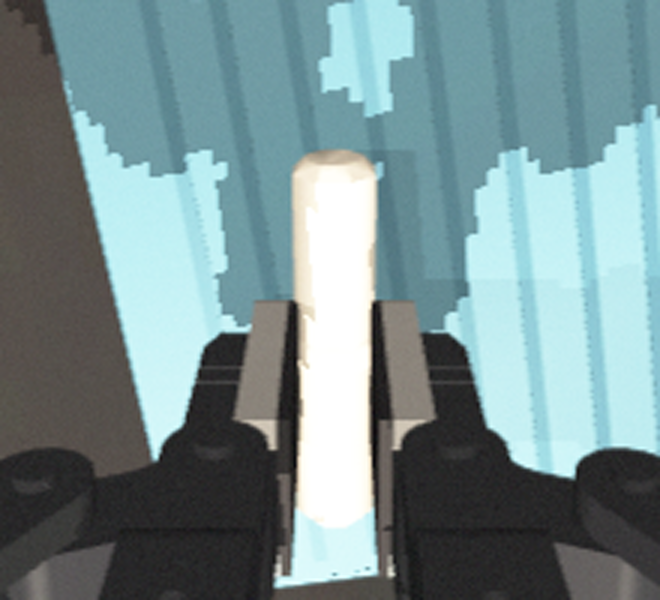

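play_rows --moves '[{"claw":2.5,"delta_pos":[-0.05,0,0],"twist":0},{"claw":2.5,"delta_pos":[-0.05,0,0.1],"twist":0},{"claw":2.5,"delta_pos":[-0.05,0,0.25],"twist":0},{"claw":2.5,"delta_pos":[-0.05,0,0.25],"twist":0}]' --force 30

```text
clock: 4.12
tcp_pos: [0.4977, 0.2281, 0.0024]
orientation: [-0.0, 0.047, 0.999, -0.0]
wrist_force: [-0.5, -0.4, -0.5]
finger_gap: 0.025
```

play_rows --moves '[{"claw":1,"delta_pos":[0,0,0],"twist":0},{"claw":1,"delta_pos":[0,0,0],"twist":0},{"claw":1,"delta_pos":[0,0,0],"twist":0}]' --force 30

```text
clock: 4.5
tcp_pos: [0.498, 0.2282, 0.0028]
orientation: [0.0, 0.047, 0.999, 0.0]
wrist_force: [-0.1, -0.1, -0.3]
finger_gap: 0.0108
```

play_rows --moves '[{"claw":1,"delta_pos":[0,0,-2],"twist":0},{"claw":1,"delta_pos":[0,0,-7],"twist":0},{"claw":1,"delta_pos":[0,0,-12],"twist":0},{"claw":1,"delta_pos":[0,0,-15],"twist":0},{"claw":1,"delta_pos":[0,0,-15],"twist":0}]'

```text
clock: 5.12
tcp_pos: [0.4999, 0.2289, 0.1558]
orientation: [0.003, 0.047, 0.999, 0.001]
wrist_force: [0.8, 1.1, -0.4]
finger_gap: 0.0106
```

```bash
python3 - <<'E'
from h import *
mv(.511,.078,.155,80.8)
E
```

```text
t 5.12 tcp [0.4999 0.2289 0.1558] jaw 84.6 tilt z [ 0.0057  0.0018 -1.    ] j6 0.38 F [ 0.8  1.1 -0.4] gap 0.0106
delta [ -2.52 -14.92   0.06] twist 3.8
```

play_rows --moves '[{"claw":1,"delta_pos":[-2.5,-5,-1],"twist":1},{"claw":1,"delta_pos":[-2.5,-10,-1],"twist":3},{"claw":1,"delta_pos":[-2.5,-14.9,-1],"twist":3.8},{"claw":1,"delta_pos":[-2.5,-14.9,-1],"twist":3.8},{"claw":1,"delta_pos":[-2.5,-14.9,-1],"twist":3.8}]'

```text
clock: 5.75
tcp_pos: [0.5084, 0.0777, 0.1619]
orientation: [-0.001, 0.081, 0.997, 0.0]
wrist_force: [-0.5, -0.2, -0.7]
finger_gap: 0.0109
```

```bash
python3 - <<'E'
from h import *
KT=info('wrist'); snap('wrist','w3.png'); np.savez('w3.npz',K=KT[0],T=KT[1])
mv(.511,.078,.155,80.8)
E
```

```text
t 5.8 tcp [0.5085 0.0782 0.162 ] jaw 80.83 tilt z [-1.2e-03  5.0e-04 -1.0e+00] j6 0.16 F [-0.3 -0.3 -0.2] gap 0.0104
delta [-0.25  0.02  0.7 ] twist 0.03
```

View pics/w3.png

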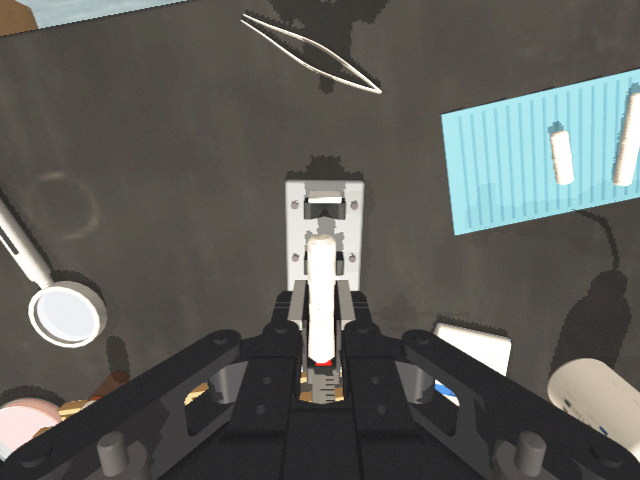

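The wrist view shows the held bar at (321,236)–(320,362), aligned with the cradle. The base front corners are at about (286,181) and (364,181), and the near rest is at (324,208). I'll fit the edges.

```bash
python3 - <<'E'
from h import *
np.set_printoptions(precision=4,suppress=True)
f=np.load('w3.npz'); KT=(f['K'],f['T']); g=cv2.imread('pics/w3.png').min(2).astype(float)
def cross(a,th):
    i=np.nonzero((a[:-1]<th)&(a[1:]>=th))[0]
    return None if len(i)==0 else i[0]+(th-a[i[0]])/(a[i[0]+1]-a[i[0]])
Lf=[(270+cross(g[v,270:300],110),v) for v in range(188,285,4) if cross(g[v,270:300],110) is not None]
Rt=[(380-cross(g[v,380:350:-1],110),v) for v in range(188,285,4) if cross(g[v,380:350:-1],110) is not None]
Fr=[(u,170+cross(g[170:190,u],110)) for u in range(292,360,4) if cross(g[170:190,u],110) is not None]
W=lambda P,z:np.array([ray('wrist',p,z,KT)[:2] for p in P])
def fit(P):
    c=np.median(P,0); vx,vy,x,y=cv2.fitLine(P.astype(np.float32),cv2.DIST_HUBER,0,1e-5,1e-5).ravel(); return np.array([x,y]),np.array([vx,vy])
res={}
for n,P in(('L',Lf),('R',Rt),('F',Fr)):
    p,d=fit(W(P,.010)); d=d*np.sign(d[0] if n!='F' else d[1]); res[n]=(p,d); print(n,len(P),p,np.degrees(np.arctan2(d[1],d[0])))
yaw=np.arctan2(*(res['L'][1]+res['R'][1])[::-1]); 
fy=np.arctan2(res['F'][1][1],res['F'][1][0])-np.pi/2
for a in(yaw,fy,(yaw+fy)/2):
    ex=np.array([np.cos(a),np.sin(a)]); ey=np.array([-ex[1],ex[0]])
    l=res['L'][0]@ey; r=res['R'][0]@ey; print('yaw',np.degrees(a),'width',l-r,'nest',ex*(res['F'][0]@ex+.047)+ey*(l+r)/2)
# bar in hand
z=get_state()['tcp_pos'][2]+.005
print('bar ends',W([(321,236)],z+.004),W([(320,362)],z+.004))
print(g[228:245,321],g[352:370,320])
E
```

```text
L 25 [0.5322 0.0418] -9.797546
R 25 [0.5268 0.1132] -9.7591715
F 17 [0.4745 0.0836] 80.20029
yaw -9.778359 width -0.06941803 nest [0.5213 0.0789]
yaw -9.799709 width -0.06941149 nest [0.5213 0.0789]
yaw -9.789034 width -0.06941475 nest [0.5213 0.0789]
bar ends [[0.4755 0.0839]] [[0.5362 0.0736]]
[143. 144. 141. 141. 141. 142. 142. 151. 164. 169. 170. 179. 236. 248.
 251. 251. 251.] [255. 255. 255. 255. 255. 255. 255. 255. 255. 255. 250.  96.  42.  45.
  43.  57.  61.  61.]
```

```bash
python3 - <<'E'
from h import *
for i in range(3): mv(.5231,.0786,.040,80.21)
E
```

```text
t 5.8 tcp [0.5085 0.0782 0.162 ] jaw 80.83 tilt z [-1.2e-03  5.0e-04 -1.0e+00] j6 0.16 F [-0.3 -0.3 -0.2] gap 0.0104
delta [-1.45  0.27 12.2 ] twist 0.62
t 5.8 tcp [0.5085 0.0782 0.162 ] jaw 80.83 tilt z [-1.2e-03  5.0e-04 -1.0e+00] j6 0.16 F [-0.3 -0.3 -0.2] gap 0.0104
delta [-1.45  0.27 12.2 ] twist 0.62
t 5.8 tcp [0.5085 0.0782 0.162 ] jaw 80.83 tilt z [-1.2e-03  5.0e-04 -1.0e+00] j6 0.16 F [-0.3 -0.3 -0.2] gap 0.0104
delta [-1.45  0.27 12.2 ] twist 0.62
```

play_rows --moves '[{"claw":1,"delta_pos":[-1.45,0.27,3],"twist":0.6},{"claw":1,"delta_pos":[-1.45,0.27,8],"twist":0.6},{"claw":1,"delta_pos":[-1.45,0.27,11],"twist":0.6},{"claw":1,"delta_pos":[-1.45,0.27,12.1],"twist":0.6},{"claw":1,"delta_pos":[-1.45,0.27,12.1],"twist":0.6}]'

```text
clock: 6.42
tcp_pos: [0.5233, 0.0788, 0.0415]
orientation: [-0.001, 0.085, 0.996, 0.0]
wrist_force: [-0.3, -0.5, 0.4]
finger_gap: 0.0109
```

```bash
python3 - <<'E'
from h import *
mv(.5231,.0786,.025,80.21)
KT=info('wrist'); im=snap('wrist','w4.png'); np.savez('w4.npz',K=KT[0],T=KT[1])
cv2.imwrite('pics/w4c.png',cv2.resize(cv2.cvtColor(im,4)[110:400,200:450],None,fx=2,fy=2,interpolation=cv2.INTER_CUBIC))
E
```

```text
t 6.42 tcp [0.5233 0.0788 0.0415] jaw 80.28 tilt z [-1.e-03  2.e-04 -1.e+00] j6 0.17 F [-0.3 -0.5  0.4] gap 0.0109
delta [ 0.02 -0.02  1.65] twist 0.07
```

View pics/w4c.png

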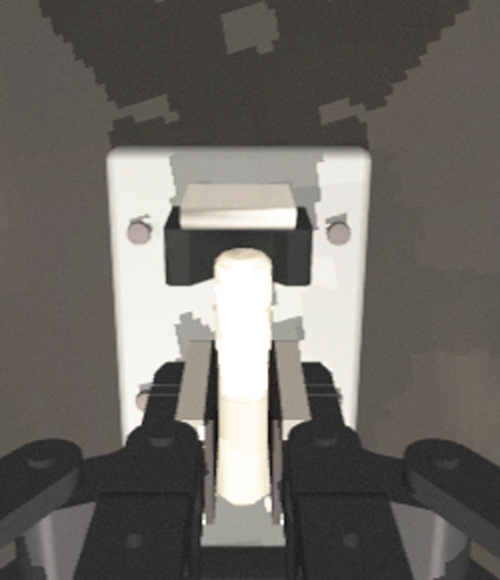

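```bash
python3 - <<'E'
from h import *
np.set_printoptions(precision=4,suppress=True)
f=np.load('w4.npz'); KT=(f['K'],f['T']); g=cv2.imread('pics/w4.png').min(2).astype(float)
print(KT[0][0,2],KT[0][1,2])
a=np.radians(-9.79); ex=np.array([np.cos(a),np.sin(a)]); ey=np.array([-ex[1],ex[0]]); N=np.array([.5213,.0789])
S=lambda u,v,z:(lambda p:(1000*np.array([p@ex,p@ey])).round(2))(ray('wrist',(u,v),z,KT)[:2]-N)
def ed(v,u0,u1,th):
    r=g[v,u0:u1] if u1>u0 else g[v,u0:u1:-1]; i=np.argmax(r>=th); s=1 if u1>u0 else -1
    return u0+s*(i-1+(th-r[i-1])/(r[i]-r[i-1]))
for v,z,uL,uR,th in((200,.010,240,275,110),(235,.010,240,275,110)):
    l=ed(v,uL,uL+40,th); r=ed(v,400,360,th); print('base',S(l,v,z),S(r,v,z))
for v in(208,):
    print('stop',g[v,286:296],g[v,340:352])
    print(S(291.2,v,.0365),S(347.2,v,.0365))
for v in(250,262): 
    print(g[v,300:342].astype(int))
    print('bar',S(308,v,.0467),S(336,v,.0467))
print('rest',S(283,245,.033),S(355,245,.033))
print('tip end',S(321.5,236,.0467),'stop top inner',S(320,213,.0365))
E
```

```text
321.05110284603853 234.57182179818412
base [-38.53 -34.65] [-38.62  34.44]
base [-19.4  -34.71] [-19.48  34.46]
stop [191. 161. 159. 156. 155. 163. 172. 177. 178. 180.] [179. 180. 179. 185. 182. 175. 158. 141. 144. 144. 143. 144.]
[-40.16 -12.24] [-40.19  12.76]
[ 75  98 140 184 209 226 232 225 222 228 252 255 255 255 255 255 255 255
 255 255 255 255 255 255 255 255 255 255 255 255 255 255 254 252 248 214
  90  56  47  51  57  52]
bar [-23.92  -4.53] [-23.94   7.55]
[237 237 237 238 236 236 224 206 224 250 255 255 255 255 255 255 255 255
 255 255 255 255 255 255 255 255 255 255 255 255 255 255 254 251 238 183
 167 194 217 231 237 234]
bar [-18.37  -4.58] [-18.38   7.63]
rest [-21.53 -16.86] [-21.58  17.15]
tip end [-30.25   1.29] stop top inner [-37.89   0.62]
```

play_rows --moves '[{"claw":1,"delta_pos":[0,-0.13,0],"twist":0},{"claw":1,"delta_pos":[0,-0.13,0.6],"twist":0},{"claw":1,"delta_pos":[0,-0.13,1.1],"twist":0},{"claw":1,"delta_pos":[0,-0.13,1.4],"twist":0},{"claw":1,"delta_pos":[0,-0.13,1.4],"twist":0}]'

```text
clock: 7.1
tcp_pos: [0.523, 0.0766, 0.0274]
orientation: [-0.0, 0.086, 0.996, 0.0]
wrist_force: [-0.6, 0.2, -0.1]
finger_gap: 0.0109
```

play_rows --moves '[{"claw":1,"delta_pos":[0,0,0.1],"twist":0},{"claw":1,"delta_pos":[0,0,0.2],"twist":0},{"claw":1,"delta_pos":[0,0,0.2],"twist":0}]'

```text
clock: 7.48
tcp_pos: [0.5233, 0.0766, 0.0258]
orientation: [-0.0, 0.085, 0.996, 0.0]
wrist_force: [-0.4, 0.4, -0.1]
finger_gap: 0.0109
```

play_rows --moves '[{"claw":1,"delta_pos":[0,0,0.06],"twist":0},{"claw":1,"delta_pos":[0,0,0.12],"twist":0},{"claw":1,"delta_pos":[0,0,0.12],"twist":0}]'

```text
clock: 7.85
tcp_pos: [0.5237, 0.077, 0.0251]
orientation: [0.0, 0.085, 0.996, 0.0]
wrist_force: [-1.0, 2.3, 5.4]
finger_gap: 0.0111
```

play_rows --moves '[{"claw":1.4,"delta_pos":[0,0,0],"twist":0},{"claw":1.8,"delta_pos":[0,0,0],"twist":0},{"claw":2.4,"delta_pos":[0,0,0],"twist":0},{"claw":2.6,"delta_pos":[0,0,0],"twist":0},{"claw":2.6,"delta_pos":[0,0,-2],"twist":0},{"claw":2.6,"delta_pos":[0,0,-6],"twist":0},{"claw":2.6,"delta_pos":[0,0,-12],"twist":0},{"claw":2.6,"delta_pos":[0,0,-15],"twist":0},{"claw":2.6,"delta_pos":[0,0,-15],"twist":0}]'

```text
clock: 8.98
tcp_pos: [0.5253, 0.0766, 0.1775]
orientation: [0.003, 0.085, 0.996, 0.0]
wrist_force: [-0.4, 0.6, 0.3]
finger_gap: 0.0262
```

```bash
python3 - <<'E'
from h import *
np.set_printoptions(precision=4,suppress=True)
KT=info('wrist'); im=snap('wrist','w5.png'); np.savez('w5.npz',K=KT[0],T=KT[1])
cv2.imwrite('pics/w5c.png',cv2.resize(cv2.cvtColor(im,4)[150:420,210:430],None,fx=2.2,fy=2.2,interpolation=cv2.INTER_CUBIC))
mv(.4756,-.2077,.15,103)
for h in(.085,.105,.125): print(h,[proj('wrist',[.5213+.064*.9854,.0789-.064*.17,h],KT)])
I=cv2.cvtColor(im,4).astype(int); ys,xs=np.nonzero((I[...,2]>120)&(I[...,1]<70)&(I[...,0]<70)&(np.arange(480)[:,None]>200)); print(xs.min() if len(xs) else 0,xs.max() if len(xs) else 0, ys.min() if len(xs) else 0,ys.max() if len(xs) else 0,len(xs))
E
```

```text
t 9.03 tcp [0.5241 0.0766 0.1755] jaw 80.2 tilt z [ 0.0025  0.     -1.    ] j6 0.16 F [-0.9  1.1  0.1] gap 0.026
delta [ -0.06 -28.84   2.53] twist -22.8
0.085 [array([321.7792, 310.1969])]
0.105 [array([321.8725, 324.3042])]
0.125 [array([321.9816, 340.7911])]
101 329 311 378 251
```

View pics/w5c.png

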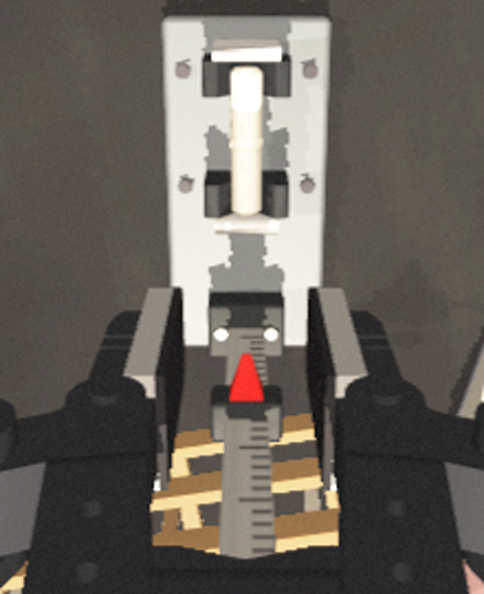

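The crop shows the bar seated in both V rests, with a gap to each stop. The red tip is at crop (246,354), full image (321.8,310.9). On the way to the loupe I'll take one oblique view of the pointer so I can triangulate its height.

```bash
python3 - <<'E'
from h import *
mv(.575,-.02,.07,80.2)
E
```

```text
t 9.03 tcp [0.5241 0.0766 0.1755] jaw 80.2 tilt z [ 0.0025  0.     -1.    ] j6 0.16 F [-0.9  1.1  0.1] gap 0.026
delta [-6.64 -8.66 10.56] twist -0.0
```

play_rows --moves '[{"claw":3.5,"delta_pos":[0,-5,0],"twist":0},{"claw":4,"delta_pos":[-2,-8.7,2],"twist":0},{"claw":4,"delta_pos":[-5,-8.7,7],"twist":0},{"claw":4,"delta_pos":[-6.6,-8.7,10.5],"twist":0},{"claw":4,"delta_pos":[-6.6,-8.7,10.5],"twist":0},{"claw":4,"delta_pos":[-6.6,-8.7,10.5],"twist":0}]'

```text
clock: 9.78
tcp_pos: [0.5726, -0.02, 0.0693]
orientation: [-0.001, 0.085, 0.996, 0.0]
wrist_force: [-1.3, -0.5, 2.0]
finger_gap: 0.0401
```

```bash
python3 - <<'E'
from h import *
np.set_printoptions(precision=4,suppress=True)
from scipy.optimize import least_squares
get_state(); KT=info('wrist'); im=snap('wrist','w6.png'); np.savez('w6.npz',K=KT[0],T=KT[1])
I=cv2.cvtColor(im,4).astype(int); m=((I[...,2]>110)&(I[...,1]<70)&(I[...,0]<70)).astype(np.uint8)
n,l,st,ce=cv2.connectedComponentsWithStats(m); print([(st[i].tolist(),) for i in range(1,n) if st[i][4]>20])
print('expect',proj('wrist',[.5844,.068,.087],KT))
i=max([i for i in range(1,n) if st[i][0]>400],key=lambda i:st[i][4]); x,y,w,h,_=st[i]
cv2.imwrite('pics/w6c.png',cv2.resize(I[max(0,y-70):y+h+60,max(0,x-120):x+w+60].astype(np.uint8),None,fx=2.5,fy=2.5,interpolation=cv2.INTER_CUBIC)); print('crop origin',max(0,x-120),max(0,y-70))
mv(.4756,-.2077,.15,103)
E
```

```text
[([507, 310, 39, 41, 1035],)]
expect [532.3394 311.1805]
crop origin 387 240
t 9.82 tcp [ 0.5733 -0.0201  0.0703] jaw 80.22 tilt z [ 0.0002  0.     -1.    ] j6 -0.0 F [ 0.5  0.9 -0. ] gap 0.0403
delta [  6.44 -20.15  -7.97] twist -22.78
```

View pics/w6c.png

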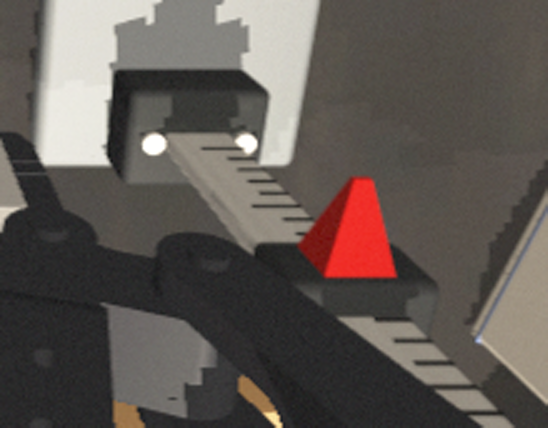

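play_rows --moves '[{"claw":5,"delta_pos":[2,-4,-4],"twist":-8},{"claw":5,"delta_pos":[4,-10,-8],"twist":-16},{"claw":5,"delta_pos":[6.4,-16,-8],"twist":-22.8},{"claw":5,"delta_pos":[6.4,-20.1,-8],"twist":-22.8},{"claw":5,"delta_pos":[6.4,-20.1,-8],"twist":-22.8},{"claw":5,"delta_pos":[6.4,-20.1,-8],"twist":-22.8}]'

```text
clock: 10.58
tcp_pos: [0.4764, -0.2073, 0.1508]
orientation: [0.001, -0.113, 0.994, -0.0]
wrist_force: [0.6, -0.2, -0.3]
finger_gap: 0.0498
```

```bash
python3 - <<'E'
from h import *
np.set_printoptions(precision=4,suppress=True)
from scipy.optimize import least_squares
A=[]
for f,uv in(('w5',(321.6,310.4)),('w6',(532.4,311.2))):
    d=np.load(f+'.npz'); A.append(((d['K'],d['T']),uv))
s=least_squares(lambda p:np.concatenate([proj('',p,k)-uv for k,uv in A]),[.584,.068,.09]); print('tip',s.x,s.fun)
print('scene proj',proj('scene',s.x),'top',proj('top',s.x))
KT=info('wrist'); im=snap('wrist','w7.png'); np.savez('w7.npz',K=KT[0],T=KT[1])
print([(np.round(r['extent']),round(r['conf'],2)) for r in spotter.spot_in('wrist','loupe')[:2]])
mv(.4756,-.2077,.005,103)
E
```

```text
tip [0.5841 0.0679 0.0871] [ 0.0152  0.9113 -0.0078 -0.4866]
scene proj [298.6506 233.6707] top [311.6177 222.5116]
[(array([289., 147., 359., 347.]), 0.62)]
t 10.68 tcp [ 0.4766 -0.2064  0.1502] jaw 103.09 tilt z [ 0.0008 -0.     -1.    ] j6 -0.79 F [ 0.3  0.2 -0.5] gap 0.05
delta [ 0.14 -0.11 14.52] twist 0.09
```

View pics/w7.png

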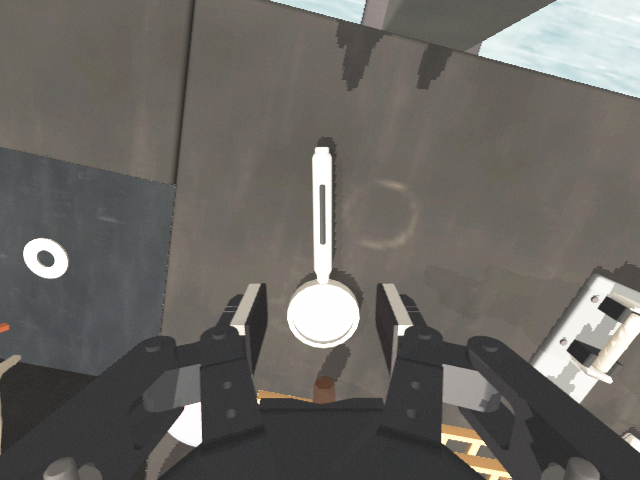

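```bash
python3 - <<'E'
from h import *
np.set_printoptions(precision=4,suppress=True)
d=np.load('w7.npz'); K=d['K']; T=d['T'].copy()
for dz in(0,.0023):
    R=T[:3,:3]; c=-R.T@T[:3,3]; c2=c+[0,0,dz]; T2=T.copy(); T2[:3,3]=-R@c2; k=(K,T2)
    w=lambda u,v,z=.012: ray('',(u,v),z,k)[:2]
    e=w(321.5,147.5); l=w(323.3,313.3); dr=(l-e)/np.linalg.norm(l-e)
    print('end',e,'lens',l,'dist',np.linalg.norm(l-e),'yaw',np.degrees(np.arctan2(dr[1],dr[0])),'frame w',np.linalg.norm(w(288,313)-w(359,313)),'origin',l-dr*.092,e+dr*.058)
# base width in w5 -> camera height bias
d=np.load('w5.npz'); k=(d['K'],d['T']); g=cv2.imread('pics/w5.png').min(2).astype(float)
c=-k[1][:3,:3].T@k[1][:3,3]
for v in(180,200,220,240,260):
    L=g[v,260:300];i=np.argmax(L>110);u1=260+i-1+(110-L[i-1])/(L[i]-L[i-1]); Rr=g[v,380:340:-1];j=np.argmax(Rr>110);u2=380-(j-1+(110-Rr[j-1])/(Rr[j]-Rr[j-1]))
    W=np.linalg.norm((ray('',(u1,v),.01,k)-ray('',(u2,v),.01,k)));h=c[2]-.01
    print(v,round(u1,2),round(u2,2),'w',W,'dz',h*(.07/W-1))
mv(.4756,-.2077,.005,103)
E
```

```text
end [ 0.416 -0.22 ] lens [ 0.5627 -0.1844] dist 0.15090204750819675 yaw 13.636545587687623 frame w 0.06663239273343952 origin [ 0.4732 -0.2061] [ 0.4724 -0.2063]
end [ 0.4161 -0.2199] lens [ 0.564  -0.1841] dist 0.15213536512514758 yaw 13.636545587687618 frame w 0.06717697715210538 origin [ 0.4746 -0.2058] [ 0.4725 -0.2063]
180 283.54 359.4 w 0.06934631898208025 dz 0.002919827023746846
200 284.3 358.52 w 0.06906420149511884 dz 0.004197048762065634
220 284.69 358.12 w 0.06957612423375106 dz 0.0018870917598937844
240 285.49 357.39 w 0.0693915918255017 dz 0.0027158317002266594
260 286.04 356.56 w 0.06936151452020879 dz 0.002851327617484162
t 10.68 tcp [ 0.4766 -0.2064  0.1502] jaw 103.09 tilt z [ 0.0008 -0.     -1.    ] j6 -0.79 F [ 0.3  0.2 -0.5] gap 0.05
delta [ 0.14 -0.11 14.52] twist 0.09
```

```bash
python3 - <<'E'
from h import *
mv(.479,-.2055,.0022,103.64)
E
```

```text
t 10.68 tcp [ 0.4766 -0.2064  0.1502] jaw 103.09 tilt z [ 8.e-04 -0.e+00 -1.e+00] j6 -0.79 F [ 0.3  0.2 -0.5] gap 0.05
delta [-0.24  0.03 14.8 ] twist -0.55
```

play_rows --moves '[{"claw":5,"delta_pos":[-0.25,0.05,6],"twist":-0.6},{"claw":4,"delta_pos":[-0.25,0.05,11],"twist":-0.6},{"claw":4,"delta_pos":[-0.25,0.05,13.5],"twist":-0.6},{"claw":4,"delta_pos":[-0.25,0.05,14.7],"twist":-0.6},{"claw":4,"delta_pos":[-0.25,0.05,14.7],"twist":-0.6}]' --force 50

```text
clock: 11.3
tcp_pos: [0.4787, -0.2055, 0.0023]
orientation: [-0.0, -0.119, 0.993, 0.0]
wrist_force: [-0.4, -0.2, 0.5]
finger_gap: 0.0404
```

play_rows --moves '[{"claw":1.2,"delta_pos":[0,0,0],"twist":0},{"claw":1.2,"delta_pos":[0,0,0],"twist":0},{"claw":1.2,"delta_pos":[0,0,0],"twist":0},{"claw":1.2,"delta_pos":[0,0,0],"twist":0},{"claw":1.2,"delta_pos":[0,0,0],"twist":0}]' --force 50

```text
clock: 11.92
tcp_pos: [0.4799, -0.207, 0.0041]
orientation: [0.001, -0.118, 0.993, -0.001]
wrist_force: [-0.1, 1.0, 5.8]
finger_gap: 0.0144
```

play_rows --moves '[{"claw":1.2,"delta_pos":[0,0,-1],"twist":0},{"claw":1.2,"delta_pos":[0,0,-4],"twist":0},{"claw":1.2,"delta_pos":[0,0,-10],"twist":0},{"claw":1.2,"delta_pos":[0,0,-15],"twist":0},{"claw":1.2,"delta_pos":[0,0,-19],"twist":0},{"claw":1.2,"delta_pos":[0,0,-20],"twist":0},{"claw":1.2,"delta_pos":[0,0,-20],"twist":0}]' --force 60

```text
clock: 12.8
tcp_pos: [0.4786, -0.2065, 0.2026]
orientation: [0.0, -0.118, 0.993, -0.0]
wrist_force: [0.1, 0.5, -1.6]
finger_gap: 0.0141
```

```bash
python3 - <<'E'
from h import *
KT=info('wrist'); im=snap('wrist','w8.png'); np.savez('w8.npz',K=KT[0],T=KT[1])
mv(.4756,-.2077,.2,103)
cv2.imwrite('pics/w8c.png',cv2.cvtColor(im,4)[100:480,120:520])
E
```

```text
t 12.85 tcp [ 0.478  -0.2062  0.2015] jaw 103.59 tilt z [-1.4e-03  9.0e-04 -1.0e+00] j6 -0.8 F [ 0.2  0.4 -0.9] gap 0.0139
delta [ 0.27 -0.09  0.15] twist 0.59
```

View pics/w8c.png

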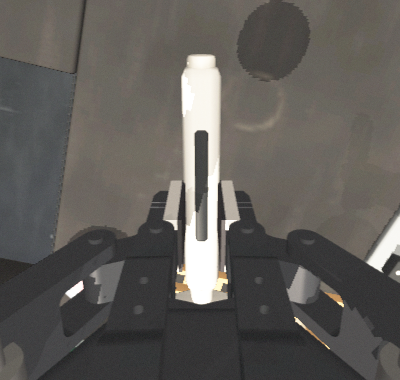

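The loupe is held square and level in the wrist view, with the handle end at full-image (321,154). Next I'll carry it high to above the nest.

```bash
python3 - <<'E'
from h import *
np.set_printoptions(precision=4,suppress=True)
d=np.load('w8.npz'); e=ray('',(321,153.5),.2015+.008,(d['K'],d['T'])); p=get_state()['tcp_pos']; print('end-TCP',e-p,np.linalg.norm((e-p)[:2]))
mv(.4374,.0921,.2,80.2)
mv(.4374,.0921,.085,80.2)
E
```

```text
end-TCP [-0.064 -0.015  0.008] 0.06574313074899824
t 12.85 tcp [ 0.478  -0.2062  0.2015] jaw 103.59 tilt z [-0.0014  0.0009 -1.    ] j6 -0.8 F [ 0.2  0.4 -0.9] gap 0.0139
delta [-3.06 29.95  0.18] twist 23.39
t 12.85 tcp [ 0.478  -0.2062  0.2015] jaw 103.59 tilt z [-0.0014  0.0009 -1.    ] j6 -0.8 F [ 0.2  0.4 -0.9] gap 0.0139
delta [-3.07 29.93 11.68] twist 23.39
```

play_rows --moves '[{"claw":1.2,"delta_pos":[0,3,0],"twist":2},{"claw":1.2,"delta_pos":[-1,8,0],"twist":6},{"claw":1.2,"delta_pos":[-2,13,0],"twist":10},{"claw":1.2,"delta_pos":[-3,18,0],"twist":14},{"claw":1.2,"delta_pos":[-3,23,0],"twist":18},{"claw":1.2,"delta_pos":[-3.1,27,0],"twist":22},{"claw":1.2,"delta_pos":[-3.1,29.9,0],"twist":23.4},{"claw":1.2,"delta_pos":[-3.1,29.9,0],"twist":23.4},{"claw":1.2,"delta_pos":[-3.1,29.9,4],"twist":23.4},{"claw":1.2,"delta_pos":[-3.1,29.9,8],"twist":23.4},{"claw":1.2,"delta_pos":[-3.1,29.9,10.5],"twist":23.4},{"claw":1.2,"delta_pos":[-3.1,29.9,10.5],"twist":23.4}]'

```text
clock: 14.35
tcp_pos: [0.4358, 0.0906, 0.0948]
orientation: [-0.003, 0.086, 0.996, -0.0]
wrist_force: [0.0, -0.8, -0.9]
finger_gap: 0.0144
```

```bash
python3 - <<'E'
from h import *
np.set_printoptions(precision=4,suppress=True)
mv(.4374,.0921,.085,80.2)
a=snap('top','top9.png'); b=snap('scene','scene9.png')
p=[.5217,.0775,.0995]
for n in('top','scene'): print(n,'lens exp',proj(n,p),'tip',proj(n,[.5841,.0679,.0871]))
A=cv2.resize(cv2.cvtColor(a,4)[190:290,270:370],(390,390),interpolation=cv2.INTER_CUBIC);B=cv2.resize(cv2.cvtColor(b,4)[190:290,260:360],(390,390),interpolation=cv2.INTER_CUBIC)
cv2.imwrite('pics/v11.png',np.hstack([A,B]))
E
```

```text
t 14.35 tcp [0.4358 0.0906 0.0948] jaw 80.15 tilt z [-0.0067 -0.0004 -1.    ] j6 0.2 F [ 0.  -0.8 -0.9] gap 0.0144
delta [-0.14  0.18  0.97] twist -0.05
top lens exp [307.9543 245.9898] tip [311.6302 222.5073]
scene lens exp [321.859  236.5455] tip [298.652  233.6828]
```

View pics/v11.png

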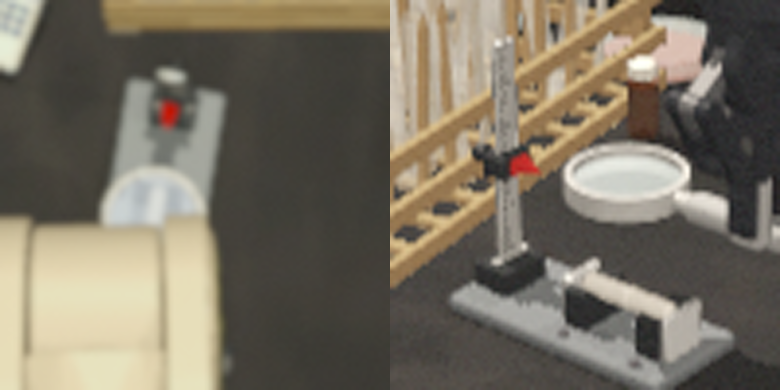

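Left, top view: the lens is at crop (155,205), partly under the arm, and the pointer at (171,128). Right, scene view: the lens ring spans u 563–692 and v 142–222, clear of the stage and level with the pointer (tip at crop (540,170)). The bar is seated between the stops. I'll settle down to focal height, then measure the ring from the scene camera.

play_rows --moves '[{"claw":1.2,"delta_pos":[0,0,0.6],"twist":0},{"claw":1.2,"delta_pos":[0,0,1.1],"twist":0},{"claw":1.2,"delta_pos":[0,0,1.1],"twist":0},{"claw":1.2,"delta_pos":[0,0,1.1],"twist":0},{"claw":1.2,"delta_pos":[0,0,1.1],"twist":0}]'

```text
clock: 15.08
tcp_pos: [0.4386, 0.0915, 0.0868]
orientation: [0.0, 0.085, 0.996, 0.0]
wrist_force: [0.5, -0.6, -0.1]
finger_gap: 0.0139
```

```bash
python3 - <<'E'
from h import *
np.set_printoptions(precision=4,suppress=True)
mv(.4374,.0921,.085,80.2)
b=snap('scene','scene10.png'); a=snap('top','top10.png')
print(mv(.4374,.0921,.085,80.2))
# predicted features in scene, wrist-frame stage pose, drawn on 8x crop
a_=np.radians(-9.79); ex=np.array([np.cos(a_),np.sin(a_),0]); ey=np.array([-ex[1],ex[0],0]); ez=np.array([0,0,1.]); N=np.array([.5213,.0789,0])
u0,v0,s=268,212,8
C=cv2.resize(cv2.cvtColor(b,4)[v0:v0+75,u0:u0+98],None,fx=s,fy=s,interpolation=cv2.INTER_CUBIC)
px=lambda p:tuple(int(round(x)) for x in ((proj('scene',p)-[u0,v0]+.5)*s-.5))
def poly(P,c): cv2.polylines(C,[np.array([px(p) for p in P])],True,c,1,cv2.LINE_AA)
poly([N+ex*x+ey*y+ez*.01 for x,y in((-.047,-.035),(.105,-.035),(.105,.035),(-.047,.035))],(0,255,0))
cv2.circle(C,px(N+ex*.064+ez*.087),3,(255,0,0),-1)
for z in(.094,.080):
    poly([N+ez*z+.034*(np.cos(t)*ex+np.sin(t)*ey) for t in np.linspace(0,6.28,60)],(0,255,255))
for y in(-.013,.013):
    for x in(-.032,.032): cv2.circle(C,px(N+ex*x+ey*y+ez*.0365),3,(255,0,255),-1)
cv2.imwrite('pics/v12.png',C)
E
```

```text
t 15.07 tcp [0.4386 0.0915 0.0868] jaw 80.2 tilt z [ 0.0004  0.0001 -1.    ] j6 0.2 F [ 0.5 -0.6 -0.1] gap 0.0139
delta [0.13 0.04 0.18] twist 0.0
t 15.18 tcp [0.4386 0.0915 0.0868] jaw 80.2 tilt z [ 0.0003  0.0001 -1.    ] j6 0.2 F [-0.5  0.2  0.2] gap 0.0139
delta [0.13 0.04 0.18] twist -0.0
None
```

View pics/v12.png

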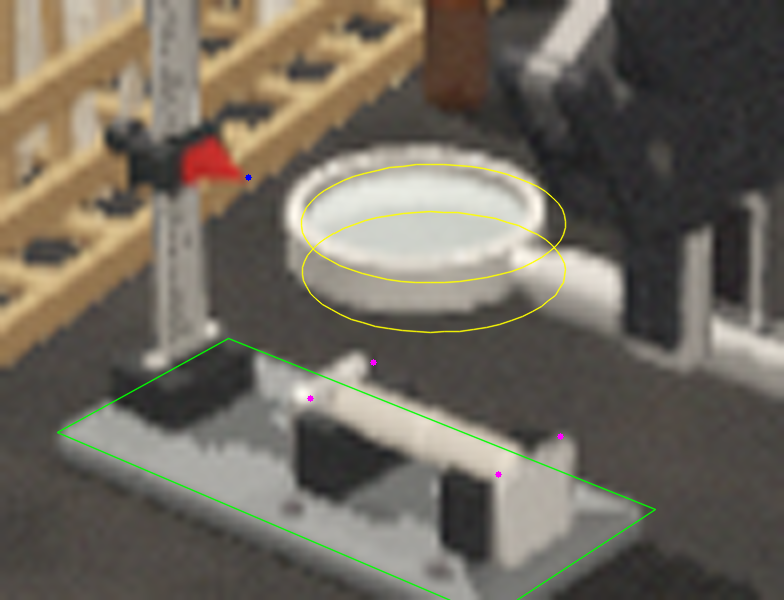

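The tip overlay is about 1 px off (predicted (248,177), seen about (240,180)). The ring sits left of and above my model by about (−1, −3) px, so the lens seems a few mm high. I'll fit it numerically: calibrate the wrist-camera offset from the known base size, then fit the ring contour.

```bash
cat > fit.py <<'E'
from h import *
from scipy.optimize import least_squares
np.set_printoptions(precision=4,suppress=True)
D={}
for n in('w3','w4','w5','w6','w7'):
    d=np.load(n+'.npz'); D[n]=(d['K'],d['T'])
def edge(r,u0,s,th=110):
    i=np.argmax(r>=th); return None if i==0 else u0+s*(i-1+(th-r[i-1])/(r[i]-r[i-1]))
obs=[]
for n,v0,v1,uL,uR,f0,f1 in(('w3',190,280,270,380,165,190),('w4',200,240,240,400,170,200),('w5',175,270,265,375,145,175)):
    g=cv2.imread(f'pics/{n}.png').min(2).astype(float)
    for v in range(v0,v1,5):
        a=edge(g[v,uL:uL+35],uL,1); b=edge(g[v,uR:uR-35:-1],uR,-1)
        if a: obs.append((n,(a,v),'L'))
        if b: obs.append((n,(b,v),'R'))
    for u in range(300,350,6):
        a=edge(g[f0:f1,u],f0,1)
        if a: obs.append((n,(u,a),'F'))
def off(n,o):
    K,T=D[n]; T=T.copy(); T[:3,3]-=o; return K,T
def res(p):
    o=p[:3]; N=p[3:5]; yaw,h,bv=p[5:8]
    ex=np.array([np.cos(yaw),np.sin(yaw)]); ey=np.array([-ex[1],ex[0]]); r=[]
    for n,uv,k in obs:
        q=ray('',uv,.010,off(n,o))[:2]-N
        r.append(1000*({'L':q@ey+.035-bv,'R':q@ey-.035+bv,'F':q@ex+.047-bv}[k])/.5)
    tip=np.r_[N+.064*ex,h]
    for n,uv in(('w5',(321.6,310.4)),('w6',(532.4,311.2))): r+=list((proj('',tip,off(n,o))-uv)/.4*3)
    r+=list((N-[.5217,.0775])/.0008*3)+list(o/.002*2)+[bv/.0003*2]
    return np.array(r)
s=least_squares(res,[0,0,0,.5213,.0789,-.1709,.087,0],loss='soft_l1'); p=s.x
if __name__=='__main__':
    J=s.jac; print('cam off mm',p[:3]*1000,'nest',p[3:5],'yaw',np.degrees(p[5]),'h',p[6],'bevel',p[7]*1000,'n',len(obs),'tip res',res(p)[len(obs):len(obs)+4]*.4/3)
    for fx in (0,.0025):
        q=p.copy(); 
    # loupe at w7
    k=off('w7',p[:3]); e=ray('',(321.5,147.5),.012,k)[:2]; l=ray('',(323.3,313.3),.012,k)[:2]; print('loupe end/lens',e,l,np.linalg.norm(l-e))
    # scene ring contour
    im=cv2.imread('pics/scene10.png').min(2); u0,v0=290,222
    up=cv2.resize(im[v0:v0+40,u0:u0+60],None,fx=8,fy=8,interpolation=cv2.INTER_CUBIC)
    cs,_=cv2.findContours((up>110).astype(np.uint8),0,2); c=max(cs,key=cv2.contourArea)[:,0]; c=(c+.5)/8-.5+[u0,v0]
    print('ring u',c[:,0].min(),'v',c[:,1].min()); 
    c=c[(c[:,0]<328)|((c[:,1]<239)&(c[:,0]<338))]; c=c[(c[:,0]>u0+1)&(c[:,1]>v0+1)]; print('v max',c[:,1].max(),'umax',c[:,0].max())
    N=p[3:5]; tipS=proj('scene',np.r_[N+.064*np.array([np.cos(p[5]),np.sin(p[5])]),p[6]]); print('scene tip pred',tipS)
    R=cv2.imread('pics/scene10.png').astype(int); m=(R[...,2]-np.maximum(R[...,1],R[...,0]))[225:242,285:305]; print(m)
    t=np.linspace(0,2*np.pi,90)
    def model(x,y,z):
        P=[proj('scene',[x+.034*np.cos(a),y+.034*np.sin(a),z+dz]) for a in t for dz in(-.007,.007)]
        return cv2.convexHull(np.array(P,np.float32))
    def rr(q): 
        M=model(*q); return np.array([cv2.pointPolygonTest(M,(float(a),float(b)),True) for a,b in c[::4]])
    f=least_squares(rr,[.522,.077,.09],diff_step=1e-3,loss='soft_l1'); print('free fit',f.x,np.std(f.fun))
    for z in(.086,.09,.094):
        f=least_squares(lambda q:rr([q[0],q[1],z]),[.522,.077],diff_step=1e-3,loss='soft_l1'); print('z',z,f.x,np.std(f.fun))
E
python3 fit.py
```

```text
cam off mm [-1.19    0.9452 -0.685 ] nest [0.5217 0.0776] yaw -9.857931150794823 h 0.08813671652553591 bevel 0.17965819041313386 n 117 tip res [ 0.0101  1.1321 -0.0007 -0.0841]
loupe end/lens [ 0.417 -0.221] [ 0.5641 -0.1853] 0.15140274964277
ring u 302.9375 v 229.5625
v max 250.4375 umax 335.6875
scene tip pred [298.7117 232.9514]
[[ 19  24   6   5   5   8   6   7  31  28  22   3   3   3   4   5   6  21
   26  27]
 [ 21  26   6   5   6   5   5   6  24  19   4   4   3   3   3   6   9  23
   26  29]
 [ 10  23   6   5   5   6   5   5   0   3   5  23  21  21   9  20  25  26
   28  31]
 [  2   5   5   7   5   5  -2   1  -2   0  13  27  28  26  20  25  27  28
   33  31]
 [  3   3   7   3   0  -1   0   7  59 103  42  27  28  25  22  29  31  30
   32  31]
 [  1   0  -1   1   0   4  54 104 124 149 113  43  28  28  28  34  30  32
   32  30]
 [  1   1   1  -2  -1  24 114 147 146 150 147  96  28  29  30  31  31  31
   30  23]
 [ -2  -2   0  -3   0  39 139 137 142 145 148 135  65  30  31  29  30  29
   20   5]
 [ -1  -4  -2  -1   0  40 135 140 135 136 145 152 140  57  33  29  23  23
    6   6]
 
[... 2310 characters left out ...]
^^^^^^^^^^^^^^^^^
  File "fit.py", line 51, in rr
    M=model(*q); return np.array([cv2.pointPolygonTest(M,(float(a),float(b)),True) for a,b in c[::4]])
  File "fit.py", line 48, in model
    P=[proj('scene',[x+.034*np.cos(a),y+.034*np.sin(a),z+dz]) for a in t for dz in(-.007,.007)]
       ~~~~^^^^^^^^^^^^^^^^^^^^^^^^^^^^^^^^^^^^^^^^^^^^^^^^^^
  File "h.py", line 9, in proj
    K,T=KT or info(n); q=K@(T[:3,:3]@np.asarray(p,float)+T[:3,3]); return q[:2]/q[2]
              ~~~~^^^
  File "h.py", line 4, in info
    i=imaging.camera_info(n); K=np.array([[i['fx'],0,i['cx']],[0,i['fy'],i['cy']],[0,0,1.]]); return K,np.array(i['world_to_cam'])
ValueError: time passes only in moves, steps and waits
```

```bash
python3 - <<'E'
s=open('fit.py').read()
s=s.replace("    t=np.linspace","    KS=info('scene'); B=np.array([298.,233.3])-tipS; c=c-B\n    t=np.linspace").replace("z+dz])","z+dz],KS)").replace("; print(m)","")
i=s.index("    f=least_squares(rr"); s=s[:i]+'''    def sil(x,y,z): 
        M=model(x,y,z)[:,0]; return np.array([M[:,0].min(),M[:,0].max(),M[:,1].min(),M[:,1].max()])
    print('obs corrected',c[:,0].min(),c[:,0].max(),c[:,1].min(),c[:,1].max(),'FK model',sil(.5230,.0769,.0898))
    for z in(.086,.088,.090,.092):
        f=least_squares(lambda q:rr([q[0]/100,q[1]/100,z]),[52.2,7.7],diff_step=1e-3,loss='soft_l1'); print('z',z,f.x,f.cost,np.std(f.fun))
'''
open('fit.py','w').write(s)
E
python3 fit.py
```

```text
cam off mm [-1.19    0.9452 -0.685 ] nest [0.5217 0.0776] yaw -9.857931150794823 h 0.08813671652553591 bevel 0.17965819041313386 n 117 tip res [ 0.0101  1.1321 -0.0007 -0.0841]
loupe end/lens [ 0.417 -0.221] [ 0.5641 -0.1853] 0.15140274964277
ring u 302.9375 v 229.5625
v max 250.4375 umax 335.6875
scene tip pred [298.7117 232.9514]
obs corrected 303.6492251372517 336.3992251372517 229.2139446103062 250.0889446103062 FK model [304.9463 337.9762 230.3287 251.1943]
z 0.086 [53.1437  6.7537] 0.6090446463642467 0.15370209589924663
z 0.088 [52.9344  7.1021] 0.6817180459276273 0.15755582047434033
z 0.09 [52.7243  7.4507] 0.8636782978691702 0.163954159957769
z 0.092 [52.5134  7.7991] 1.1553224204498116 0.17336785676746633
```

```bash
cat > top.py <<'E'
from fit import *
import sys
def run(fn,tz):
    KS=info('top'); I=cv2.imread(fn); g=I.min(2).astype(float); t=np.linspace(0,2*np.pi,120)
    N=p[3:5]; yaw=p[5]; ex=np.array([np.cos(yaw),np.sin(yaw)]); ey=np.array([-ex[1],ex[0]])
    # base edges -> pixel bias
    Q=[]
    for v in range(214,229,2):
        r=g[v,290:312]; a=edge(r,290,1,100)
        if a: Q.append(((a,v),'R'))     # +y side is image left
        r=g[v,336:314:-1]; a=edge(r,336,-1,100)
        if a and v>216: Q.append(((a,v),'L'))
    for u in(305,306,307,320,322,324,326):
        a=edge(g[200:222,u],200,1,100)
        if a: Q.append(((u,a),'B'))
    def rs(b):
        o=[]
        for uv,k in Q:
            q=ray('',np.array(uv)-b,.010,KS)[:2]-N; o.append(1000*{'L':q@ey+.035,'R':q@ey-.035,'B':q@ex-.105}[k])
        return np.array(o)
    f=least_squares(rs,[0,0],loss='soft_l1'); b=f.x; print('top bias px',b,'res std mm',np.std(f.fun),len(Q))
    # ring arc: radial search from approx centre
    c0=proj('',[.5235,.0769,tz],KS)+b; P=[]
    for a in np.radians(np.arange(-170,-9,5)):
        rad=np.arange(8,20,.25); pts=c0+np.outer(rad,[np.cos(a),np.sin(a)])
        s=cv2.remap(g.astype(np.float32),pts[:,0].astype(np.float32).reshape(1,-1),pts[:,1].astype(np.float32).reshape(1,-1),cv2.INTER_CUBIC)[0]
        d=np.gradient(s); i=np.argmin(d); 
        if d[i]<-4: P.append(pts[i])
    P=np.array(P)-b; print('arc pts',len(P))
    def rr(q):
        M=cv2.convexHull(np.array([proj('',[q[0]/100+.034*np.cos(a),q[1]/100+.034*np.sin(a),tz+dz],KS) for a in t for dz in(-.007,.007)],np.float32))
        return np.array([cv2.pointPolygonTest(M,(float(x),float(y)),True) for x,y in P])
    f=least_squares(rr,[52.3,7.7],diff_step=1e-3,loss='soft_l1',f_scale=.3); print('lens xy',f.x/100,'res',np.round(f.fun,1))
run(sys.argv[1],float(sys.argv[2]))
E
python3 top.py pics/top10.png .091
```

```text
top bias px [ 0.0864 -0.0387] res std mm 0.9022065558171602 21
arc pts 33
lens xy [0.5264 0.0772] res [ 0.1 -0.1 -0.2  0.1 -0.3  0.1 -0.6 -0.5 -0.2 -2.2 -4.4 -5.3  0.2  0.5
  0.5  0.  -0.  -0.   0.7  0.4  0.1  0.6 -0.   0.2  0.3  0.2 -0.1 -5.4
 -4.3 -3.7 -1.  -0.9 -0.8]
```

play_rows --moves '[{"claw":1.2,"delta_pos":[0.2,0.02,0.15],"twist":0},{"claw":1.2,"delta_pos":[0.35,0.04,0.25],"twist":0},{"claw":1.2,"delta_pos":[0.35,0.04,0.25],"twist":0},{"claw":1.2,"delta_pos":[0.35,0.04,0.25],"twist":0},{"claw":1.2,"delta_pos":[0.35,0.04,0.25],"twist":0},{"claw":1.2,"delta_pos":[0.35,0.04,0.25],"twist":0}]'

```text
clock: 15.92
tcp_pos: [0.4352, 0.0924, 0.0841]
orientation: [0.0, 0.085, 0.996, 0.0]
wrist_force: [0.2, 0.1, -0.6]
finger_gap: 0.014
```

```bash
python3 - <<'E'
from h import *
mv(.4374,.0921,.085,80.2); snap('scene','scene11.png'); snap('top','top11.png')
E
sed -i 's/scene10/scene11/g' fit.py; python3 fit.py | tail -5; python3 top.py pics/top11.png .088
```

```text
t 15.93 tcp [0.4352 0.0924 0.0841] jaw 80.19 tilt z [ 1.e-04  1.e-04 -1.e+00] j6 0.2 F [ 0.2  0.1 -0.6] gap 0.014
delta [-0.23  0.01 -0.09] twist -0.01
obs corrected 304.7742251372517 337.8992251372517 231.0889446103062 251.9639446103062 FK model [304.9463 337.9762 230.3287 251.1943]
z 0.086 [52.5019  7.3113] 0.8946607914546634 0.1831394684814141
z 0.088 [52.2957  7.6544] 1.0741911452687993 0.18906511726469882
z 0.09 [52.089   7.9976] 1.3580682787248315 0.1970953954189685
z 0.092 [51.8811  8.3403] 1.744366168706209 0.20788945970435138
top bias px [ 0.0835 -0.0419] res std mm 0.9139996148917914 21
arc pts 33
lens xy [0.5229 0.0776] res [-0.2 -0.3  0.2 -0.   0.2 -0.3 -0.1 -0.4 -2.7 -2.9 -5.5 -6.5 -0.   0.2
  0.4  0.4  0.4  0.3  0.3  0.   0.5  0.3 -0.3 -0.   0.2  0.7  0.2 -6.1
 -5.1 -4.4 -2.6 -1.1 -1.1]
```

```bash
python3 - <<'E'
from h import *
s=get_state(); print(s['clock'],np.abs(s['qvel']).max(),s['finger_gap'])
d=cv2.absdiff(cv2.imread('pics/scene0.png')[225:242,280:300],cv2.imread('pics/scene11.png')[225:242,280:300]); print('pointer region diff',d.mean(),d.max())
print(env.hand_in())
E
```

```text
16.025 0.0017702174155989835 0.01381219313666336
pointer region diff 3.5137254901960784 12
the job is handed in; nothing more can be done
None
```

I laid the 60 mm bar in the V grooves and handed in while holding the loupe level over it, at 16.0 s on the robot's clock. No verdict was reported.

**Bar:** The three bars measured 61.5, 46.5 and 75.9 mm in the wrist camera, so I took the one nearest the stage. My first grip pressed down on the mat with about 6 N, so I opened, went 3 mm lower and gripped again. I lowered the bar until it touched the grooves (5.4 N) before letting go. A picture afterwards showed it lying in both rests, between the stops.

**Loupe:** It is held by the handle just ahead of the grip mark. I carried it in above the rule and corrected its position once.

| Last check | Measured | Target |
|---|---|---|
| Lens position, x and y (top and scene cameras) | (0.523, 0.0776) m | (0.5217, 0.0776) m, the bar's middle |
| Lens height | about 88.5 mm | 87–88 mm, pointer tip |
| Pointer in the scene picture | no shift from the start | unmoved |
| Arm | steady, no contact force on the wrist | steady, not touching |

**Where checks disagreed:**
- **Lens position:** the arm's own readings put the lens about 1.5 mm lower and 2–3 mm nearer the robot than the cameras did. I went mostly with the cameras, since they compare the lens directly with the stage and pointer.
- **Pointer height:** one of the two wrist pictures used for it was about 1 pixel off, probably because the arm was still settling.
- **Level:** I judged this from the tool being vertical and the ring outline fitting, and the 1.5 mm height difference would allow about 1° of tilt.

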